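Torque down the cap of the tall pressure vessel

TASK

Each of the two steel pressure vessels on the bench has a click torque wrench seated on its screw cap. Tighten the cap of the taller vessel: turn its wrench clockwise (seen from above) by the handle until it breaks over with a click, stop at once without pushing on to its solid stop, then let the handle go. Leave the shorter vessel and its wrench alone.

Things in the scene. Friction and masses are not known exactly. Their poses are not given: they have to be found in the camera images.
- tall_grip (a point): mid-handle of the click wrench on the TALLER steel vessel (74 mm wide, 115 high, fixed). Handle level, round, 22 mm thick, black, 98 to 200 mm from the cap's upright axis, end at 214; nothing beside or under it. The point is on its axis, 144 mm above the bench. z up; the cap's axis is 150 mm along +x (cap top 15 mm above the point); clockwise moves the point along +y, on an arc about that axis
- tall_cap (a joint): turn of the taller vessel's cap, rad, growing clockwise from above; it starts 0.20 to 0.45 short of tight and stops dead, tight, at 0. It turns with friction of about 0.6 N m (4 N at mid-handle) and stays where it is left
- tall_click (a joint): break-over of the tall vessel's handle against the wrench head, rad, about the cap's axis. 0 (straight, rigid) till the cap is tight and the push reaches 2 N m (13 N at mid-handle); then it gives way with a click, resistance falling to 1.4 N m at 0.10 and 0.4 N m at 0.24; solid stop at 0.27, where the cap is overtightened. Let go, it springs back to 0; the cap stays tight (slips back 0.05 at most)
- short_grip (a point): the same point on the like wrench of the SHORTER vessel (55 mm high, equally wide; handle 84 mm above the bench), to be left alone. Each vessel stands on a grey base 110 mm square, 12 mm high; the vessels stand side by side, either one on the left, both handles pointing roughly towards the robot

How it is judged:
On the way:
1. the cap of the taller vessel is tight and its wrench has broken over (value of joint tall_cap above -0.05 rad and value of joint tall_click above 0.05 rad), for 0.05 s.
At the end, for the whole second after the job is handed in: the taller vessel's cap is tight (within 0.1 rad of its stop), its wrench has been let go and has sprung back straight (below 0.05 rad) and is at rest, and the shorter vessel's wrench is within 15 mm of where it was (value of joint tall_cap above -0.1 rad and value of joint tall_click below 0.05 rad and velocity of joint tall_click between -0.1 and 0.1 rad/s and distance of short_grip from where it was at the start of the episode below 0.015 m); the robot touches nothing.
It fails at once if the wrench is pushed on after the click towards its solid stop (break-over beyond 0.24 rad): cap overtightened (value of joint tall_click above 0.24 rad).
It fails at once if the wrench of the shorter vessel is moved by more than 15 mm (distance of short_grip from where it was at the start of the episode above 0.015 m).
It also fails if it takes over 45 s, if anything falls off the work surface, if the arm or the gripper's body presses on something with over 40 N, if the wrist force passes 120 N, or if a joint passes its speed limit or range.

ROBOT

A 6-joint arm with a two-finger parallel gripper is mounted at the origin on a cart in front of the work surface, level with it; the furniture and walls round the work are solid. World frame = base frame: x ahead of the robot, y to its left, z up, the work surface at z = 0. Lengths are in m, angles in rad, forces in N, time in s.
With the tool pointing down it reaches from about 0.375 to 0.975 m from the base axis. Payload 3.8 kg.
Tool frame: the origin (TCP) lies midway between the tips of the shut fingers; the grasp point (between the pads) lies 19 mm behind it; z points along the fingers, y is the line along which they close (so a half turn about z gives the same grasp; the last joint's range is limited). The gripper opens to 85 mm and grips with 20 to 120 N. Pads are 22 mm wide; open, the fingers measure 114 mm over their backs; the gripper's body (76 mm by 85 mm) begins 54 mm behind the grasp point. The pads swing forward as they close: fully open they stand 13 mm farther back than shut.
Start: joints at [1.109, 0.264, 1.604, -0, 1.274, -0.037], TCP at [0.278, 0.615, 0.231] pointing down, gripper open.
Joint ranges: [-2.63, 2.63], [-0.94, 2.18], [0.31, 2.57], [-1.31, 4.45], [0, 2.66], [-2.55, 2.55]. Speed limits (rad/s): [2.57, 2.57, 3.14, 3.14, 3.14, 3.14].

INTERFACE

Orientations are given as a rotation vector (axis times angle).
In Python, from workcell import bot gives the robot as it stands.
- The arm moves only by the tool step_arm, never from a script. Its argument "motion" is a list of rows, each a list of 5 numbers: the finger opening in cm, from 0 to 8.54, then the shift along the tool's x, y, z in cm, then the turn about the tool's z in degrees. In form: [[claw, dx, dy, dz, twist], ...]. A call has 1 to 20 rows; each row is the pose to reach, as a shift and turn from the pose commanded when the call began, along the tool's axes at that moment; what a row does not reach only later rows make up. A row lasts 1/10 s, in which the tool goes at most 50 mm and 8.59 degrees, less where a joint would pass 70% of its speed; a pose out of reach is approached as far as the arm can. A call with a gripper value outside its range is refused whole. The fingers move at their own pace and stop on an object; "force" is the grip in N (left out, the last holds). Time passes only in rows, so rows that repeat a pose let the fingers close. It gives the time, the measured TCP pose, the force, the opening and the grip force at its end, in the units of the state.
- bot.read_state(): the state, without advancing time (a new reading comes with each control period).
- bot.read_camera(name): name is "side" or "top" or "wrist"; returns (picture, depth): 384x512x3 uint8, red, green, blue; 384x512 float32, m along the optical axis (not along the pixel's ray), 0 where there is no reading.
- bot.calibration(name): a dict with "mtx" (3x3 intrinsics, pixels), "origin" and "orientation" of the camera in the world; the wrist camera has in their place "T_tool_cam" (4x4, takes a point from camera to tool coordinates, whose origin is the TCP and whose axes are the flange's). Camera axes: x right, y up, looking along -z (the intrinsics and any distortion apply to the point x, -y, -z); pixel columns grow to the right and rows downward; lengths in m; the calibration is good to about 2 mm. A picture is of the moment at which its call begins: read the wrist's pose just before it. calibration takes no time and is no camera call.
- bot.finish_job(): hands the job in; it is judged then, once.
The state is a dict: "time": time; "q": joint angles; "joint_vel": joint speeds; "joint_torque": joint torques, N m; "tool_pos": TCP position; "tcp_rot": TCP orientation; "wrist_force": force on the tool from outside, world axes, zero at the start; "torque": the same for the moment, N m; "width": opening from 0.0 (shut) to 1.0 (fully open); "grip_force": force on a finger pad.
Only numpy, scipy, OpenCV 4.12 (cv2) and the standard library are available. Lean on these libraries where they do the work, as an engineer would, in place of code of your own. Each camera call takes 0.05 s, during which the arm holds its last target. There are 200 camera calls.

## Working session

There is one attempt and no reset: what is moved stays moved. The work goes in short steps, Python scripts to look and compute and a tool call to move; the robot and the scene stay as the last step left them, time stands still between calls to the robot, and variables do not carry over. Pictures are saved under pics/ and viewed, at most 10 in all, crops included, and the job is handed in when it is done.

Besides the shell and the picture viewer there is one more tool, called after "Request:" by a JSON object that holds its "name" and its "arguments", one argument or row to a line. step_arm: Moves the arm, as the interface text tells. Its arguments: {"type":"object","properties":{"motion":{"type":"array","items":{"type":"array","items":{"type":"number"}}},"force":{"type":"number"}},"required":["motion"]}

```bash
mkdir -p pics
cat > h.py <<'E'
import numpy as np,cv2
from scipy.spatial.transform import Rotation as R
from workcell import bot
def cloud(name):
    s=bot.read_state(); c=bot.calibration(name); im,d=bot.read_camera(name)
    K=c["mtx"]; v,u=np.mgrid[:384,:512]
    P=np.stack([(u-K[0][2])/K[0][0]*d,-(v-K[1][2])/K[1][1]*d,-d],-1)
    if "origin" in c:
        o=np.array(c["orientation"]); M=o if o.shape==(3,3) else R.from_rotvec(o).as_matrix()
        W=P@M.T+c["origin"]
    else:
        T=np.array(c["T_tool_cam"]); W=(P@T[:3,:3].T+T[:3,3])@R.from_rotvec(s["tcp_rot"]).as_matrix().T+s["tool_pos"]
    W[d==0]=np.nan
    return im,W
E
python3 - <<'E'
from h import *
c=bot.calibration("top");print(c)
s=bot.read_state();print(s)
print(R.from_rotvec(s["tcp_rot"]).as_matrix().round(3))
im,W=cloud("top");np.save("top.npy",W)
cv2.imwrite("pics/top.png",im[...,::-1])
E
```

```text
{'mtx': array([[437.0945917 ,   0.        , 254.46061802],
       [  0.        , 437.0945917 , 191.13134431],
       [  0.        ,   0.        ,   1.        ]]), 'origin': array([4.10628080e-01, 5.93360289e-04, 1.29337749e+00]), 'orientation': array([ 0.08123418, -0.11974954, -1.56374304])}
{'time': 0.0, 'q': array([ 1.10908964e+00,  2.64785607e-01,  1.60538282e+00, -1.97053472e-05,
        1.27370093e+00, -3.68936454e-02]), 'joint_vel': array([-0.0020795 , -0.00119906, -0.00062038, -0.00038462, -0.00220619,
       -0.00044368]), 'joint_torque': array([ 2.13679377e-03, -5.15112591e+01, -3.67313612e+01,  2.17935540e-04,
        1.29357519e-02, -1.95674133e-06]), 'tool_pos': array([0.27787688, 0.61434143, 0.2299354 ]), 'tcp_rot': array([-0.66216453, -3.07045861,  0.00347238]), 'wrist_force': array([0.50739646, 0.05246803, 0.39741974]), 'torque': array([-0.0079814 , -0.01018779, -0.01242024]), 'grip_force': 0.0, 'width': 1.002076250005742}
[[-0.911  0.412 -0.001]
 [ 0.412  0.911 -0.002]
 [ 0.    -0.002 -1.   ]]
```

View pics/top.png

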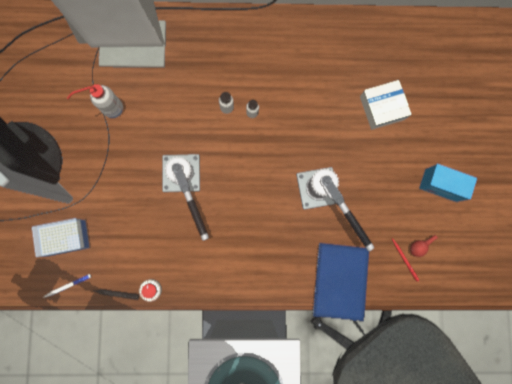

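The left wrench runs from its cap near (180,168) to the handle end at (206,237). The right one runs from (325,183) to (370,247). Next I'll get heights and the handle axes.

Run:
```python
from h import *
W=np.load("top.npy")
for n,(u0,u1,v0,v1) in dict(L=(150,225,145,245),Rt=(290,380,160,255)).items():
    P=W[v0:v1,u0:u1].reshape(-1,3);P=P[~np.isnan(P[:,0])]
    print(n,"max z",np.percentile(P[:,2],[50,90,97,99.5]))
    base=P[(P[:,2]>.005)&(P[:,2]<.02)]
    for zc in (.084,.144):
        q=P[(P[:,2]>zc-.02)&(P[:,2]<zc+.03)]
        if len(q)>30:
            c=q.mean(0); _,_,V=np.linalg.svd(q[:,:2]-c[:2]); d=V[0]*np.sign(V[0][0]); t=(q[:,:2]-c[:2])@d
            print(zc,len(q),c,d,"ends",c[:2]+d*t.min(),c[:2]+d*t.max())
            top=q[t<t.min()+.09];print(" handle z med",np.median(top[:,2]),"mean",top.mean(0))
for p in [(206,237),(195,210),(180,164),(370,247),(350,217),(325,180)]:print(p,W[p[1],p[0]].round(4))
im,W=cloud("side");cv2.imwrite("pics/side.png",im[...,::-1]);np.save("side.npy",W)
```

```text
L max z [-0.00015934  0.07204308  0.09334065  0.0969976 ]
0.084 1000 [0.57003904 0.16299537 0.08507699] [0.92138309 0.38865563] ends [0.43241703 0.10494399] [0.66240784 0.20195817]
 handle z med 0.0917454146622525 mean [0.47448812 0.12267175 0.09129012]
Rt max z [0.00065242 0.13174513 0.15403609 0.1569484 ]
0.084 60 [ 0.56931728 -0.19635283  0.08344199] [0.79875714 0.60165358] ends [ 0.54276776 -0.21635092] [ 0.5978933  -0.17482831]
 handle z med 0.0746249754481556 mean [ 0.56931728 -0.19635283  0.08344199]
0.144 1123 [ 0.53336876 -0.24952932  0.14535615] [0.83908797 0.54399575] ends [ 0.40612135 -0.33202609] [ 0.61602191 -0.1959438 ]
 handle z med 0.15229152412780933 mean [ 0.44483627 -0.30696514  0.15174823]
(206, 237) [0.4384 0.1031 0.0925]
(195, 210) [0.5121 0.1346 0.0921]
(180, 164) [0.6403 0.1789 0.0915]
(370, 247) [ 0.4126 -0.3277  0.1567]
(350, 217) [ 0.4905 -0.2778  0.1552]
(325, 180) [ 0.5874 -0.2129  0.1598]
```

View pics/side.png

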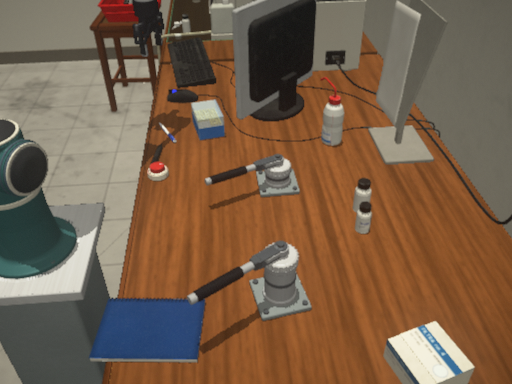

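The taller vessel is on the right (handle top at about 0.155, axis at about (0.588,-0.215)). Mid-handle is about (0.462,-0.296) and the push direction is (-0.54,0.84). I'll move above a spot 45 mm short of the handle with the fingers shut.

Request:
{"name": "step_arm", "arguments": {
  "motion": [
    [0, 0, 0, -5, 0],
    [0, -58, -77.8, -5, 33],
    [0, -58, -77.8, -5, 33],
    [0, -58, -77.8, -5, 33],
    [0, -58, -77.8, -5, 33],
    [0, -58, -77.8, -5, 33],
    [0, -58, -77.8, -5, 33],
    [0, -58, -77.8, -5, 33],
    [0, -58, -77.8, -5, 33],
    [0, -58, -77.8, -5, 33],
    [0, -58, -77.8, -5, 33],
    [0, -58, -77.8, -5, 33],
    [0, -58, -77.8, -5, 33],
    [0, -58, -77.8, -5, 33],
    [0, -58, -77.8, -5, 33],
    [0, -58, -77.8, -5, 33],
    [0, -58, -77.8, -5, 33],
    [0, -58, -77.8, -5, 33],
    [0, -58, -77.8, -5, 33],
    [0, -58, -77.8, -5, 33]
  ]
}}

```text
time: 2.1
tool_pos: [0.4814, -0.315, 0.2808]
tcp_rot: [-1.508, -2.755, -0.0]
wrist_force: [0.4, 0.4, -0.7]
width: 0.001
grip_force: 0.0
```

Request:
{"name": "step_arm", "arguments": {
  "motion": [
    [0, 0, 0, 0, 0],
    [0, 0, 0, 0, 0]
  ]
}}

```text
time: 2.3
tool_pos: [0.4811, -0.3136, 0.28]
tcp_rot: [-1.509, -2.752, -0.001]
wrist_force: [-0.7, 0.5, 0.6]
width: 0.0
grip_force: 0.0
```

Run:
```python
from h import *
s=bot.read_state();M=R.from_rotvec(s["tcp_rot"]).as_matrix();print(s["time"],s["tool_pos"],M.round(3),s["q"].round(2))
im,W=cloud("wrist");cv2.imwrite("pics/w1.png",im[...,::-1])
m=(W[...,2]>.125)&(W[...,2]<.175)&(abs(W[...,0]-.48)<.15)&(abs(W[...,1]+.28)<.15)
q=W[m];print(len(q))
c=q.mean(0);_,_,V=np.linalg.svd(q[:,:2]-c[:2],full_matrices=False);d=V[0]*np.sign(V[0][0]);t=(q[:,:2]-c[:2])@d
print(c,d,c[:2]+d*t.min(),c[:2]+d*t.max())
t_=np.array([-d[1],d[0]])
print("tcp offset across handle",(s["tool_pos"][:2]-c[:2])@t_)
```

```text
2.3 [ 0.48105467 -0.31355252  0.28002074] [[-0.538  0.843 -0.002]
 [ 0.843  0.538  0.002]
 [ 0.003 -0.001 -1.   ]] [-0.62  0.05  1.76  0.    1.33 -1.19]
7164
[ 0.52939419 -0.25018869  0.14600447] [0.83456046 0.55091636] [ 0.40663917 -0.33122266] [ 0.61623224 -0.1928645 ]
tcp offset across handle -0.02624991145314724
```

View pics/w1.png

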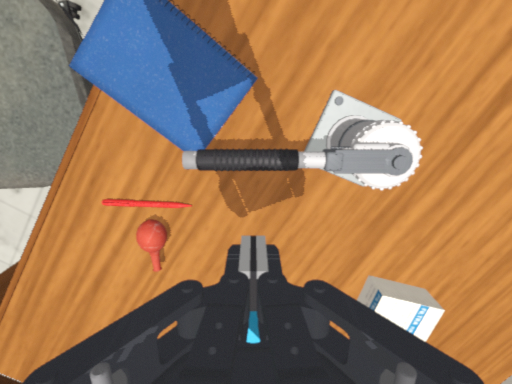

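Wrist view: the handle runs level at row 159, columns 183–300, with the cap centre at (400,160). The fingertips are at (254,240), on the pushing side. Tool +x is the push direction. I'll back off 2.5 cm and go down beside the handle.

Request:
{"name": "step_arm", "arguments": {
  "motion": [
    [0, -2.5, -0.8, 0, 0],
    [0, -2.5, -0.8, 5, 0],
    [0, -2.5, -0.8, 10, 0],
    [0, -2.5, -0.8, 13, 0],
    [0, -2.5, -0.8, 15.5, 0],
    [0, -2.5, -0.8, 15.5, 0],
    [0, -2.5, -0.8, 15.5, 0]
  ]
}}

```text
time: 3.05
tool_pos: [0.4884, -0.3369, 0.1268]
tcp_rot: [-1.505, -2.757, -0.0]
wrist_force: [0.6, -0.0, 0.6]
width: -0.001
grip_force: 0.0
```

Request:
{"name": "step_arm", "arguments": {
  "motion": [
    [0, 0.5, 0, 0, 0],
    [0, 1, 0, 0, 0],
    [0, 1.5, 0, 0, 0],
    [0, 2, 0, 0, 0],
    [0, 2.5, 0, 0, 0],
    [0, 3, 0, 0, 0],
    [0, 3, 0, 0, 0]
  ]
}}

```text
time: 3.75
tool_pos: [0.4721, -0.3132, 0.1266]
tcp_rot: [1.506, 2.756, -0.001]
wrist_force: [0.2, -1.5, -0.1]
width: 0.002
grip_force: 0.7
```

Request:
{"name": "step_arm", "arguments": {
  "motion": [
    [0, 0.37, -0.05, 0, 1.4],
    [0, 0.75, -0.09, 0, 2.9],
    [0, 1.1, -0.12, 0, 4.3],
    [0, 1.5, -0.14, 0, 5.7],
    [0, 1.9, -0.15, 0, 7.2],
    [0, 2.25, -0.15, 0, 8.6],
    [0, 2.25, -0.15, 0, 8.6]
  ]
}}

```text
time: 4.45
tool_pos: [0.4586, -0.2942, 0.1264]
tcp_rot: [-1.71, -2.635, -0.001]
wrist_force: [0.5, -1.2, 1.5]
width: -0.004
grip_force: 1.0
```

Request:
{"name": "step_arm", "arguments": {
  "motion": [
    [0, 0.3, -0.04, 0, 1.15],
    [0, 0.6, -0.08, 0, 2.3],
    [0, 0.6, -0.08, 0, 2.3]
  ]
}}

```text
time: 4.75
tool_pos: [0.4556, -0.2893, 0.1264]
tcp_rot: [-1.763, -2.6, -0.001]
wrist_force: [1.7, -1.9, 1.6]
width: 0.001
grip_force: 1.2
```

Request:
{"name": "step_arm", "arguments": {
  "motion": [
    [0, 0.3, -0.04, 0, 1.15],
    [0, 0.6, -0.08, 0, 2.3],
    [0, 0.6, -0.08, 0, 2.3]
  ]
}}

```text
time: 5.05
tool_pos: [0.4525, -0.284, 0.1263]
tcp_rot: [-1.815, -2.564, -0.001]
wrist_force: [2.3, -1.5, 1.4]
width: -0.001
grip_force: 1.3
```

```bash
cat > a.py <<'E'
from h import *
s=bot.read_state();A=np.array([.585,-.2135]);v=s["tool_pos"][:2]-A
r=np.hypot(*v);f=s["wrist_force"][:2]
im,W=cloud("wrist")
# handle angle from wrist depth
e=W[...,:2]-A;rr=np.hypot(e[...,0],e[...,1])
m=(W[...,2]>.14)&(W[...,2]<.163)&(rr>.06)&(rr<.215)
# keep points on push side ahead of the tool
tq=np.array([v[1],-v[0]])/r
m&=((W[...,:2]-s["tool_pos"][:2])@tq>.008)
q=e[m];d=-np.linalg.svd(q-q.mean(0),full_matrices=False)[2][0]
d*=np.sign(d@-q.mean(0))
print("t",s["time"],"F tangential",f@tq,"r",r,"handle turned",np.arctan2(.5509,.8346)-np.arctan2(d[1],d[0]),"via mean",np.arctan2(.5509,.8346)-np.arctan2(*(-q.mean(0))[::-1]),len(q))
E
python3 a.py
```

```text
t 5.05 F tangential -2.4147339730588717 r 0.1500923315502696 handle turned 0.24355171163862588 via mean 0.2596808413681425 13706
```

Request:
{"name": "step_arm", "arguments": {
  "motion": [
    [0, 0.3, -0.04, 0, 1.15],
    [0, 0.6, -0.08, 0, 2.3],
    [0, 0.6, -0.08, 0, 2.3]
  ]
}}

```text
time: 5.4
tool_pos: [0.4496, -0.2786, 0.1262]
tcp_rot: [-1.866, -2.527, -0.0]
wrist_force: [2.3, -1.3, 0.9]
width: 0.001
grip_force: 1.2
```

Request:
{"name": "step_arm", "arguments": {
  "motion": [
    [0, 0.3, -0.04, 0, 1.15],
    [0, 0.6, -0.08, 0, 2.3],
    [0, 0.6, -0.08, 0, 2.3]
  ]
}}

```text
time: 5.7
tool_pos: [0.4471, -0.2731, 0.1262]
tcp_rot: [-1.916, -2.489, -0.0]
wrist_force: [1.8, -1.7, 1.0]
width: 0.002
grip_force: 1.2
```

Request:
{"name": "step_arm", "arguments": {
  "motion": [
    [0, 0.3, -0.04, 0, 1.15],
    [0, 0.6, -0.08, 0, 2.3],
    [0, 0.6, -0.08, 0, 2.3]
  ]
}}

```text
time: 6.0
tool_pos: [0.4447, -0.2675, 0.1262]
tcp_rot: [-1.965, -2.45, -0.0]
wrist_force: [2.3, -1.6, 0.6]
width: -0.003
grip_force: 1.2
```

Request:
{"name": "step_arm", "arguments": {
  "motion": [
    [0, 0.3, -0.04, 0, 1.15],
    [0, 0.6, -0.08, 0, 2.3],
    [0, 0.6, -0.08, 0, 2.3]
  ]
}}

```text
time: 6.3
tool_pos: [0.4436, -0.2646, 0.1267]
tcp_rot: [2.011, 2.407, -0.004]
wrist_force: [3.7, -11.3, -3.4]
width: -0.001
grip_force: 6.2
```

Request:
{"name": "step_arm", "arguments": {
  "motion": [
    [0, 0.3, -0.04, 0, 1.15],
    [0, 0.6, -0.08, 0, 2.3],
    [0, 0.6, -0.08, 0, 2.3]
  ]
}}

```text
time: 6.6
tool_pos: [0.4417, -0.2588, 0.1266]
tcp_rot: [2.06, 2.366, -0.004]
wrist_force: [4.5, -10.4, -3.8]
width: -0.004
grip_force: 5.4
```

```bash
python3 a.py
```

```text
t 6.6 F tangential -11.25907762087746 r 0.15022987585426345 handle turned 0.42130426093114326 via mean 0.44127676652435105 13615
```

The force jumped to about 12 N, so the cap is tight, and is now falling, so break-over has begun at about 0.04–0.05 rad. One more 0.05 rad step, then hold.

Request:
{"name": "step_arm", "arguments": {
  "motion": [
    [0, 0.4, -0.05, 0, 1.5],
    [0, 0.8, -0.1, 0, 3],
    [0, 0.8, -0.1, 0, 3],
    [0, 0.8, -0.1, 0, 3]
  ]
}}

```text
time: 7.05
tool_pos: [0.4396, -0.2503, 0.1265]
tcp_rot: [2.121, 2.312, -0.002]
wrist_force: [5.3, -8.4, -3.1]
width: -0.005
grip_force: 4.2
```

```bash
python3 a.py
```

```text
t 7.05 F tangential -9.426181292204912 r 0.15001686232738276 handle turned 0.47908052926708256 via mean 0.499739870668092 13575
```

Break-over is about 0.10 rad, and the 9.4 N (1.4 N m) agrees with that. Now I'll back off and then lift away.

Request:
{"name": "step_arm", "arguments": {
  "motion": [
    [0, -0.5, 0, 0, 0],
    [0, -1, 0, 0, 0],
    [0, -1.5, 0, 0, 0],
    [0, -2, 0, 0, 0],
    [0, -3, 0, 0, 0],
    [0, -4, 0, 0, 0],
    [0, -5, 0, 0, 0],
    [0, -5, 0, -4, 0],
    [0, -5, 0, -8, 0],
    [0, -5, 0, -12, 0],
    [0, -5, 0, -15, 0],
    [0, -5, 0, -15, 0],
    [0, -5, 0, -15, 0]
  ]
}}

```text
time: 8.4
tool_pos: [0.4435, -0.2992, 0.277]
tcp_rot: [2.123, 2.314, 0.0]
wrist_force: [-0.0, 0.0, -0.4]
width: -0.001
grip_force: 0.0
```

```bash
python3 a.py
python3 - <<'E'
from h import *
print(bot.read_state()["wrist_force"])
im,W=cloud("top");cv2.imwrite("pics/top2.png",im[...,::-1])
E
```

```text
t 8.4 F tangential 0.020939851352807844 r 0.1654171050268272 handle turned 0.4050567100738015 via mean 0.38503040375545483 3588
[ 0.65000901 -0.06722384 -0.79020814]
```

View pics/top2.png

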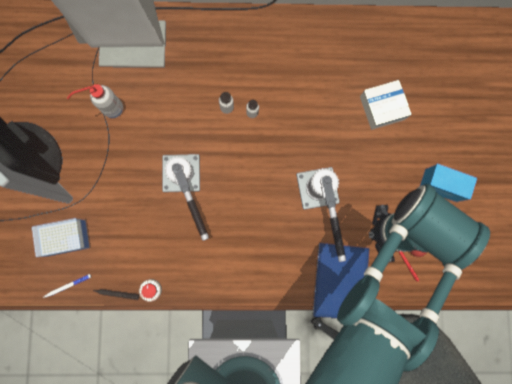

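The tall handle has sprung back to the tight angle (end at (342,258)), the short wrench is unmoved (end at (206,237)), and the arm is clear of everything.

```bash
python3 -c "
from workcell import bot
print(bot.finish_job())"
```

```text
the job is handed in; nothing more can be done
None
```

I tightened the taller vessel's cap until its wrench clicked (break-over about 0.10 rad, estimated from arm position and push force), let the handle go to spring back straight, left the shorter wrench untouched, and handed the job in; no verdict was returned.

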